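Stopper the dressing bottle and hold the chill box lid open

TASK

Put the blue stopper into the mouth of the white dressing bottle so that it sits fully home, and let go of it. Then raise the lid of the steel chill box with the gripper and hold it open at 45 degrees, so that the cook can put the bottle in; the lid falls shut when released, so finish while still holding it there. Leave the bottle standing where it is and do not disturb the other things on the counter.

Things in the scene. Friction and masses are not known exactly. Their poses are not given: they have to be found in the camera images.
- stopper_knob (a point): Middle of the blue upright cylindrical knob (22 mm diameter, 32 mm tall) of the loose stopper, 50 mm above its foot; z up the stopper; grip it across from above. Below the knob is a blue flange, 47 mm diameter, 6 mm thick, its top 16 mm below this point, then a grey tapered plug. It stands upright on its foot on the counter, 66 mm tall, 60 g.
- stopper_seat (a point): Centre of the underside of the stopper's flange, 22 mm below the middle of the knob. Below it the tapered plug is 28 mm long, 33 mm in diameter at its top and 26 mm at its foot. Fully home, this point coincides with the centre of the bottle's mouth.
- bottle_mouth (a point): Centre of the mouth of the white ceramic dressing bottle, level with its rim, 110 mm above the counter; z up. The neck is straight, 49 mm in outer and 37 mm in inner diameter, 32 mm deep. The stopper's flange comes to rest on the rim.
- lid (a joint): Opening angle of the chill box lid in rad: 0 shut, growing as the near edge rises, stop at 1.31. 45 degrees is 0.785. The hinge is free: from every angle the lid falls shut by its own weight.
- lid_pull (a point): Centre of the lid's black pull: a disc on edge, 30 mm diameter, 16 mm thick, flat faces looking along the lid's y axis (the hinge line), to be pinched across them from above; it can turn between the fingers. In the lid's frame (x from near edge to hinge, y along hinge, z up out of the lid) it lies 172 mm before the hinge line and 36 mm above it, 30 mm above the lid's top. Axes: the lid's.
- lid_hinge (a point): Middle of the hinge line, on the far upper rim of the chill box, 160 mm above the counter; y along the hinge, z out of the lid, turning with the lid. The grey lid, 0.45 kg, 200 mm by 220 mm wide by 6 mm thick, overhangs the box's near side by 20 mm.
- chiller: Steel chill box, fixed, open-topped under its lid, 180 mm deep (x) by 220 mm wide (y) by 160 mm high with a black grille on its near face; origin at the centre of its underside, x from near to far side.
- bottle: The dressing bottle, origin at the centre of its underside. It stands loose, 0.7 kg, 84 mm in diameter up to 58 mm high with a green band, then narrows up to 78 mm high into the neck.
- stopper: The stopper, origin at the centre of its foot.
- salt_jar: White jar with a red lid, 68 mm in diameter, 100 mm tall, a bystander; origin at the centre of its underside. Stopper, bottle and jar swap places between starts.
- tumbler1: Blue tumbler, 70 mm in diameter, 110 mm tall, a bystander; origin at the centre of its underside.
- tumbler2: Another such tumbler, a bystander.
- bowl: Dark steel bowl, 120 mm in diameter, 50 mm tall, a bystander; origin at the centre of its underside.
- steel_mug: Steel mug, 76 mm in diameter, 90 mm tall, with a handle, a bystander; origin at the centre of its underside.
There are look-alikes about, which are no part of the job. Leave any yellow look-alike of the bottle alone.

How it is judged (in metres and radians):
On the way, in this order (a step that is already met when the one before it is completed fails the run):
1. the stopper sits fully home in the upright bottle's mouth and is released, with the lid still shut (z of stopper_seat in the frame of bottle_mouth between -0.004 and 0.004 m and horizontal distance between stopper_seat and bottle_mouth below 0.006 m and angle between the z axis of stopper_seat and the z axis of bottle_mouth, either way round below 0.1 rad and angle between bottle_mouth's own z axis and vertical below 0.08 rad and contact force between the fingers and stopper below 0.1 N and value of joint lid below 0.1 rad), for 0.3 s.
2. the gripper holds the lid open at 45 degrees, within 8 degrees (value of joint lid between 0.646 and 0.925 rad and velocity of joint lid between -0.1 and 0.1 rad/s and contact force between the fingers and lid above 0.5 N), for 0.5 s.
At the end, for the whole second after the job is handed in: Fingers hold the lid still (over 0.5 N) at 45 degrees, within 8, no loose thing propping it; the stopper is released in the mouth, flange within 4 mm of the rim, 6 mm of centre, 0.1 rad of straight; the bottle stands upright at rest within 50 mm of its start (all of step 2 and contact force between lid and bottle below 0.05 N and contact force between lid and stopper below 0.05 N and contact force between lid and salt_jar below 0.05 N and contact force between lid and tumbler1 below 0.05 N and contact force between lid and tumbler2 below 0.05 N and contact force between lid and bowl below 0.05 N and contact force between lid and steel_mug below 0.05 N and z of stopper_seat in the frame of bottle_mouth between -0.004 and 0.004 m and horizontal distance between stopper_seat and bottle_mouth below 0.006 m and angle between the z axis of stopper_seat and the z axis of bottle_mouth, either way round below 0.1 rad and angle between bottle_mouth's own z axis and vertical below 0.08 rad and contact force between the fingers and stopper below 0.1 N and distance of bottle from where it was at the start of the episode below 0.05 m and linear speed of each of bottle, stopper below 0.02 m/s); the arm keeps its last pose, push and grip.
It fails at once if the bottle is tipped by more than 0.35 rad (angle between bottle's own z axis and vertical above 0.35 rad).
It fails at once if a bystander is moved by more than 40 mm (distance of any of salt_jar, tumbler1, tumbler2, bowl, steel_mug from where it was at the start of the episode above 0.04 m).
It also fails if it takes over 58 s, if anything falls off the work surface, if the arm or the gripper's body presses on something with over 40 N, if the wrist force passes 120 N, or if a joint passes its speed limit or range.

ROBOT

A 6-joint arm with a two-finger parallel gripper is mounted at the origin on the work surface. World frame = base frame: x ahead of the robot, y to its left, z up, the work surface at z = 0. Lengths are in mm, angles in degrees, forces in N, time in s.
With the tool pointing down it reaches from about 300 to 850 mm from the base axis. Payload 4.2 kg.
Tool frame: the origin (TCP) lies on the centre line of the jaws, within the pads' length; the fingertips stand 14 mm ahead of it and the grasp point (between the pads) lies 5 mm behind it; z points along the fingers, y is the direction in which the jaws open and shut (so a half turn about z gives the same grasp; the last joint's range is limited). The gripper opens to 91 mm and grips with 3 to 60 N. Pads are 32 mm wide; open, the fingers measure 118 mm over their backs; the gripper's body (76 mm by 178 mm) begins 60 mm behind the grasp point.
Start: joints at [-71.104, 18.312, 89.639, -0, 72.044, -1.146], TCP at [197.062, -540.193, 227.976] pointing down, gripper open.
Joint ranges: [-177.97, 177.97], [-48.28, 115.42], [12.27, 149.76], [-77.06, 257.06], [2.81, 150.46], [-146.56, 146.56]. Speed limits (degrees/s): [147.25, 147.25, 180, 180, 180, 180].

INTERFACE

Orientations are given as [roll, pitch, yaw] about the fixed x, y, z axes, in that order (R = Rz(yaw) Ry(pitch) Rx(roll)).
In Python, from workcell import env gives the robot as it stands.
- The arm moves only by the tool play_rows, never from a script. Its argument "increments" is a list of rows, each a list of 5 numbers: the shift along the world's x, y, z in mm, then the turn about the world's z in degrees, then the closure, from 0 (fully open) to 1 (shut). In form: [[x, y, z, yaw, fingers], ...]. A call has 1 to 20 rows; each row shifts and turns the commanded pose from where the row before left it; what a row does not reach is not made up. A row lasts 1/8 s, in which the tool goes at most 62.5 mm and 10.7 degrees, less where a joint would pass 70% of its speed; a pose out of reach is approached as far as the arm can. A call is refused whole if a number of a shift passes 62.5 or a number of a turn 10.7, either way. A call with a gripper value outside its range is refused whole. The fingers move at their own pace and stop on an object; "newtons" is the grip in N (left out, the last holds). Time passes only in rows, so rows that do not move let the fingers close. It gives the time, the measured TCP pose, the force and the opening at its end, in the units of the state.
- env.state(): the state, without advancing time (a new reading comes with each control period).
- env.grab_frame(name): name is "scene" or "side" or "wrist"; returns the picture (420x560x3 uint8, red, green, blue); there is no depth.
- env.calibration(name): a dict with "fx", "fy", "cx", "cy" (pixels), "R" (3x3) and "t" (3): a world point X has camera coordinates R X + t; the wrist camera has in their place "hand_eye" (4x4, takes a point from camera to tool coordinates, whose origin is the TCP and whose axes are the flange's). Camera axes: x right, y down, z forward; pixel columns grow to the right and rows downward; lengths in mm; the calibration is good to about 2 mm. The wrist camera is an equidistant fisheye: a pixel r from the principal point sees the ray r / f radians off the axis. A picture is of the moment at which its call begins: read the wrist's pose just before it. calibration takes no time and is no camera call.
- env.job_done(): hands the job in, once; it reports no verdict.
The state is a dict: "time_s": time; "qpos": joint angles; "qvel": joint speeds; "effort": joint torques, N m; "ee_pos": TCP position; "ee_rot": TCP orientation; "force": force on the tool from outside, world axes, zero at the start; "torque": the same for the moment, N m; "gripper_width": finger opening in mm.
Only numpy, scipy, OpenCV 4.12 (cv2) and the standard library are available. Lean on these libraries where they do the work, as an engineer would, in place of code of your own. Each camera call takes 0.05 s, during which the arm holds its last target.

## Working session

There is one attempt and no reset: what is moved stays moved. The work goes in short steps, Python scripts to look and compute and a tool call to move; the robot and the scene stay as the last step left them, time stands still between calls to the robot, and variables do not carry over. Pictures are saved under pics/ and viewed, and the job is handed in when it is done.

Besides the shell and the picture viewer there is one more tool, called after "Request:" as name(argument=value, ...), one argument or row to a line, values as JSON. play_rows: Moves the arm, as the interface text tells. Its arguments: {"type":"object","properties":{"increments":{"type":"array"},"newtons":{"type":"number"}},"required":["increments"]}

```bash
ls; mkdir -p pics
python3 - <<'E'
from workcell import env
import cv2
print(env.state())
for n in ["scene","side","wrist"]:
    im=env.grab_frame(n); cv2.imwrite(f"pics/{n}0.png",im[:,:,::-1])
    print(n,env.calibration(n))
E
```

```text
pics
{'time_s': 0.0, 'qpos': array([-7.11026350e+01,  1.83497492e+01,  8.97086940e+01, -1.19089022e-03,
        7.20434492e+01, -1.14615300e+00]), 'qvel': array([ 0.08104129,  0.07073264, -0.0151014 ,  0.01085303, -0.05686571,
       -0.03824981]), 'effort': array([ 1.34642014e-03, -4.12455368e+01, -2.31969130e+01,  7.26241199e-02,
        4.56223497e-02, -1.62880160e-04]), 'ee_pos': array([ 196.90204534, -539.70212182,  227.12372787]), 'ee_rot': array([-1.79898105e+02, -9.06132555e-04,  2.00438853e+01]), 'force': array([ 0.52235702,  0.33656306, -0.2498529 ]), 'torque': array([-0.00932189,  0.01099656, -0.01287029]), 'gripper_width': 90.86442398426811}
scene {'fx': 519.7881327540742, 'fy': 519.7881327540742, 'cx': 285.703530040939, 'cy': 204.58872069972912, 'R': array([[ 7.17413652e-01,  6.96647421e-01, -1.52525725e-04],
       [ 5.77038044e-01, -5.94361500e-01, -5.60144181e-01],
       [-3.90313654e-01,  4.01767069e-01, -8.28395119e-01]]), 't': array([-345.69261976, -240.5411295 , 1950.64554472])}
side {'fx': 396.7791222957847, 'fy': 396.7791222957847, 'cx': 277.74915204850276, 'cy': 214.62945816059042, 'R': array([[-0.96513192, -0.26160251,  0.009193  ],
       [-0.17311527,  0.61154508, -0.77203867],
       [ 0.19634532, -0.74671061, -0.63550907]]), 't': array([ 517.792276  ,  224.57601849, 1115.8252612 ])}
wrist {'fx': 325.19226210127806, 'fy': 325.19226210127806, 'cx': 276.312708130197, 'cy': 208.51387077599998, 'hand_eye': array([[-6.85821887e-04, -9.71746767e-01, -2.36024894e-01,
         6.60151597e+01],
       [ 9.99999391e-01, -4.62344015e-04, -1.00218313e-03,
        -9.82608671e-01],
       [ 8.64743521e-04, -2.36025438e-01,  9.71746492e-01,
        -1.56398062e+02],
       [ 0.00000000e+00,  0.00000000e+00,  0.00000000e+00,
         1.00000000e+00]])}
```

View pics/scene0.png

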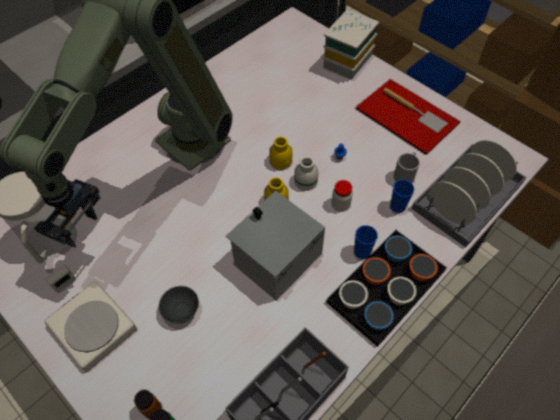

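View pics/side0.png

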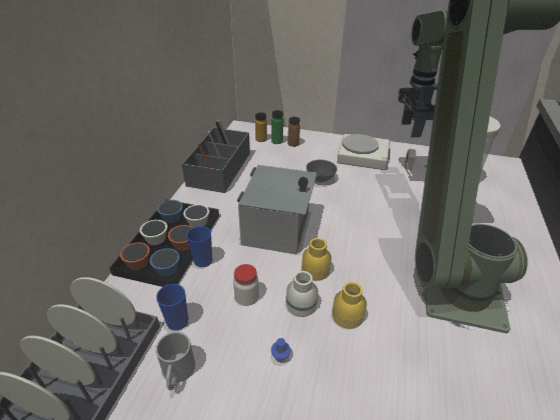

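View pics/wrist0.png

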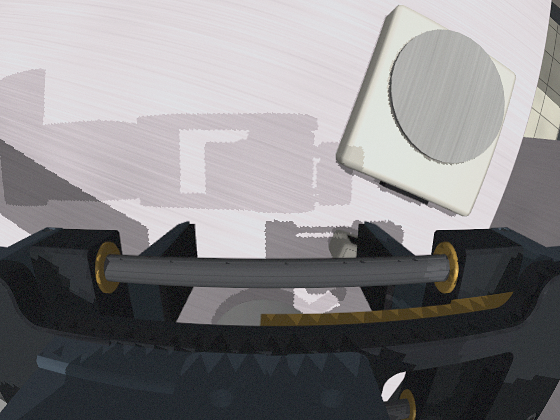

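The scene picture shows these candidates. Stopper: the small blue knob at scene (340,152), side (281,350). It could be confused with the blue tumblers at (402,196) and (365,242). Bottle: the white one at (306,172). Its look-alikes are the yellow ones at (280,153) and (276,190), and the white and red jar at (342,195). Pull: the black dot at (257,213). I'll enlarge both views to check.

Run:
```python
import cv2
a=cv2.imread("pics/scene0.png")[125:305,220:420]; cv2.imwrite("pics/sc_crop.png",cv2.resize(a,None,fx=3.3,fy=3.3,interpolation=cv2.INTER_CUBIC))
a=cv2.imread("pics/side0.png")[160:380,220:380]; cv2.imwrite("pics/sd_crop.png",cv2.resize(a,None,fx=2.7,fy=2.7,interpolation=cv2.INTER_CUBIC))
```

```text
(no output)
```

View pics/sc_crop.png

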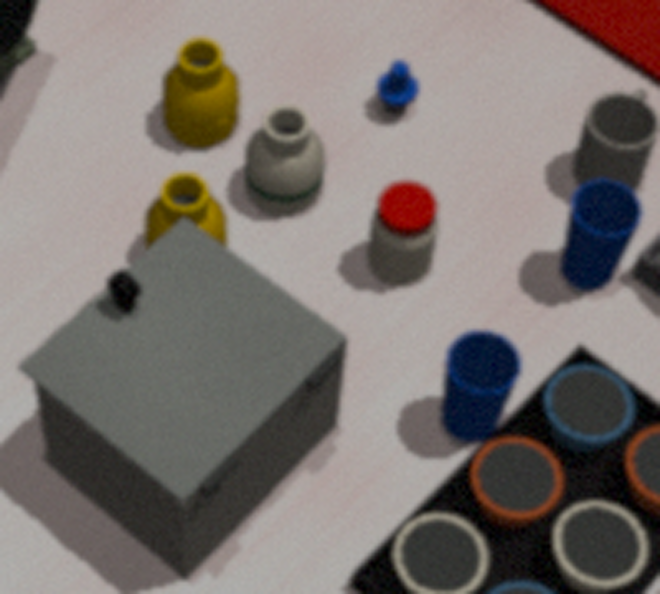

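View pics/sd_crop.png

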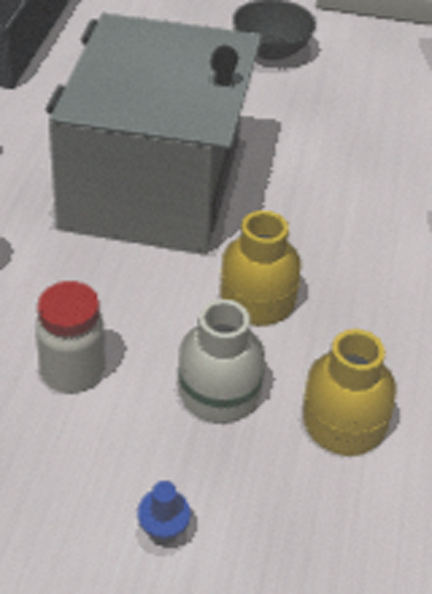

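```bash
cat > h.py <<'E'
import numpy as np, cv2
from workcell import env
def tri(p,q):
    A=[];b=[]
    c=[env.calibration(n) for n in("scene","side")]
    o=[];d=[]
    for k,(u,v) in zip(c,(p,q)):
        r=k["R"].T@np.array([(u-k["cx"])/k["fx"],(v-k["cy"])/k["fy"],1]); r/=np.linalg.norm(r)
        o.append(-k["R"].T@k["t"]);d.append(r)
    M=sum(np.eye(3)-np.outer(r,r) for r in d); y=sum((np.eye(3)-np.outer(r,r))@a for r,a in zip(d,o))
    X=np.linalg.solve(M,y)
    g=[np.linalg.norm((np.eye(3)-np.outer(r,r))@(X-a)) for r,a in zip(d,o)]
    return X,g
def wray(u,v,st):
    from scipy.spatial.transform import Rotation as Ro
    k=env.calibration("wrist"); x=u-k["cx"];y=v-k["cy"];r=np.hypot(x,y);th=r/k["fx"]
    d=np.array([np.sin(th)*x/max(r,1e-9),np.sin(th)*y/max(r,1e-9),np.cos(th)])
    H=k["hand_eye"];R=Ro.from_euler("xyz",st["ee_rot"],degrees=True).as_matrix()
    return R@H[:3,3]+st["ee_pos"], R@H[:3,:3]@d
def wz(u,v,z,st):
    o,d=wray(u,v,st); return o+d*(z-o[2])/d[2]
def wproj(X,st):
    from scipy.spatial.transform import Rotation as Ro
    k=env.calibration("wrist");H=k["hand_eye"];R=Ro.from_euler("xyz",st["ee_rot"],degrees=True).as_matrix()
    t=R.T@(np.array(X)-st["ee_pos"]); c=H[:3,:3].T@(t-H[:3,3]); r=np.hypot(c[0],c[1]); th=np.arctan2(r,c[2])
    return k["cx"]+k["fx"]*th*c[0]/r, k["cy"]+k["fx"]*th*c[1]/r
E
python3 - <<'E'
from h import *
np.set_printoptions(precision=1,suppress=True)
S=lambda x,y:(220+x/3.3,125+y/3.3); D=lambda x,y:(220+x/2.7,160+y/2.7)
for n,a,b in [("knob",(400,73),(163,494)),("mouth",(289,122),(226,318)),("pull",(124,290),(225,62)),
 ("yellow1",(202,55),(359,350)),("yellow2",(185,190),(265,228)),
 ("cA",(22,367),(258,35)),("cB",(183,220),(238,142)),("cC",(345,340),(52,122)),("cD",(187,497),(105,15)),("jar",(407,205),(70,300))]:
    X,g=tri(S(*a),D(*b)); print(n,X,np.round(g,1))
print(env.state()["time_s"])
E
```

```text
knob [445.1 321.   56.3] [1.4 1.4]
mouth [429.7 155.7 107.4] [3.2 3.2]
pull [ 498.7 -140.1  190.9] [2.4 2.4]
yellow1 [302.5 159.3 106.2] [2.4 2.4]
yellow2 [415.4  21.5 105.9] [1.2 1.2]
cA [ 479.  -248.   162.2] [1.3 1.3]
cB [464.3 -35.7 163.7] [6.3 6.3]
cC [664.2 -24.8 157.6] [2.4 2.4]
cD [ 672.  -237.8  162.3] [4.3 4.3]
jar [581.9 165.4  98.3] [2.5 2.5]
0.15
```

Request:
play_rows(
  increments=[
    [23,55,7,0,0],
    [23,55,7,0,0],
    [23,55,7,0,0],
    [23,55,7,0,0],
    [23,55,7,0,0],
    [23,55,7,0,0],
    [23,55,7,0,0],
    [22,55,0,0,0],
    [6,55,0,0,0],
    [6,55,0,0,0],
    [6,55,0,0,0],
    [6,55,0,0,0],
    [6,55,-10,0,0],
    [6,55,-25,0,0],
    [4,55,-35,0,0],
    [0,20,-10,0,0],
    [0,0,0,0,0],
  ],
)

```text
time_s: 2.28
ee_pos: [419.5, 302.7, 197.7]
ee_rot: [179.9, 0.1, 20.2]
force: [0.1, -0.0, -0.4]
gripper_width: 91.6
```

Run:
```python
from h import *
st=env.state(); im=env.grab_frame("wrist"); cv2.imwrite("pics/w1.png",im[:,:,::-1])
print(st["ee_pos"],st["ee_rot"],st["time_s"],wproj([445,321,66],st),wproj([430,156,110],st))
```

```text
[419.46251005 302.67388679 197.72714448] [1.79934425e+02 1.19042875e-01 2.01510517e+01] 2.275 (np.float64(268.11638863563854), np.float64(170.86709197039767)) (np.float64(436.7725227479061), np.float64(259.9955983174655))
```

View pics/w1.png

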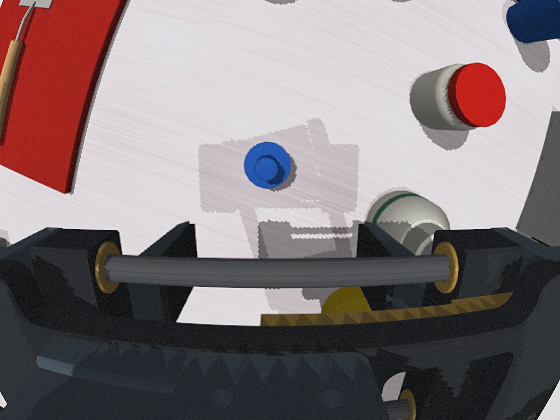

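Run:
```python
from h import *
a=cv2.imread("pics/w1.png")[130:210,220:320]; cv2.imwrite("pics/w1c.png",cv2.resize(a,None,fx=7,fy=7,interpolation=cv2.INTER_CUBIC))
```

```text
(no output)
```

View pics/w1c.png

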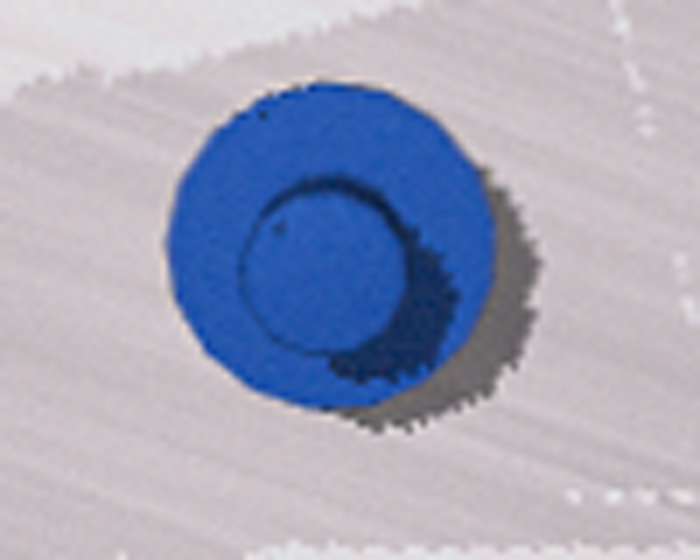

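Run:
```python
from h import *
st=env.state()
print(wz(266,168.6,66,st),wz(267.3,165,34,st),wz(421,233,110,st),st["ee_pos"])
```

```text
[446.77742776 322.73355851  66.        ] [446.75153412 322.41597176  34.        ] [447.53661534 182.36169704 110.        ] [419.87455639 301.89713296 198.68015302]
```

Request:
play_rows(
  increments=[
    [14,10,-25,0,0],
    [13,10,-40,0,0],
    [0,0,-30,0,0],
    [0,0,0,0,0],
  ],
)

```text
time_s: 2.82
ee_pos: [446.4, 320.2, 102.9]
ee_rot: [179.9, 0.2, 19.9]
force: [-0.7, -0.2, -0.3]
gripper_width: 91.7
```

Run:
```python
from h import *
for i in range(3):
  st=env.state();print(st["ee_pos"]);im=env.grab_frame("wrist")
cv2.imwrite("pics/w2.png",im[:,:,::-1])
print(wproj([446.8,322.5,66],st),st["ee_rot"])
```

```text
[446.38006288 320.1568026  102.90815367]
[447.36305234 321.12941949 104.4479516 ]
[447.94430089 321.8501132  105.34231593]
(np.float64(276.6442263240862), np.float64(238.22691632417576)) [-1.79979060e+02 -1.48111398e-01  1.99590250e+01]
```

View pics/w2.png

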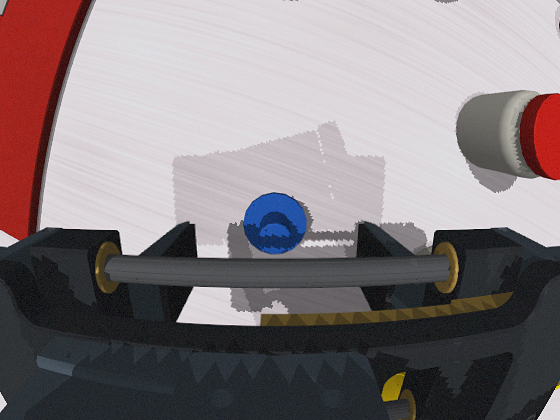

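Request:
play_rows(
  increments=[
    [0,1,-25,0,0],
    [0,0,-22,0,0],
    [0,0,0,0,0],
    [0,0,0,0,0],
  ],
)

```text
time_s: 3.48
ee_pos: [447.9, 324.0, 58.3]
ee_rot: [-180.0, -0.2, 20.0]
force: [-1.6, -0.7, 0.1]
gripper_width: 91.2
```

Run:
```python
from h import *
for i in range(4):
  st=env.state();print(st["ee_pos"],st["force"]);im=env.grab_frame("side")
```

```text
[447.92806553 323.99414033  58.26864309] [-1.57852657 -0.71152542  0.0599735 ]
[447.92035162 324.02505878  58.24604099] [ 0.08749267 -0.00050908  0.00305827]
[447.80261652 323.98059506  58.08236497] [ 0.71422658  0.2426854  -0.44415311]
[447.63024251 323.89293338  57.86012668] [ 0.57802459 -0.38010606  0.15602095]
```

Request:
play_rows(
  increments=[
    [-1,-1,-5,0,0],
    [0,0,0,0,0],
    [0,0,0,0,1],
    [0,0,0,0,1],
    [0,0,0,0,1],
    [0,0,0,0,1],
    [0,0,0,0,1],
    [0,0,0,0,1],
  ],
  newtons=20,
)

```text
time_s: 4.68
ee_pos: [445.9, 322.4, 51.5]
ee_rot: [180.0, 0.0, 20.0]
force: [0.1, -0.3, -0.4]
gripper_width: 34.0
```

Run:
```python
from h import *
st=env.state();im=env.grab_frame("wrist");print(st["ee_pos"],st["force"],st["gripper_width"])
cv2.imwrite("pics/w3.png",im[:,:,::-1])
```

```text
[445.86719153 322.43883701  51.48395158] [ 0.10642579 -0.30934153 -0.35835963] 34.03836705666356
```

View pics/w3.png

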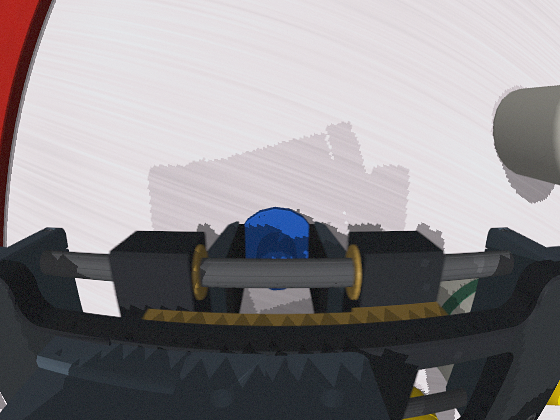

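Request:
play_rows(
  increments=[
    [0,0,0,0,1],
    [0,0,0,0,1],
    [0,0,0,0,1],
  ],
)

```text
time_s: 5.1
ee_pos: [445.9, 322.4, 51.5]
ee_rot: [180.0, -0.0, 20.0]
force: [0.3, 0.3, -0.2]
gripper_width: 21.4
```

Run:
```python
from h import *
for i in range(3):
  st=env.state();print(st["ee_pos"],st["force"],st["gripper_width"]);im=env.grab_frame("side")
```

```text
[445.89581047 322.43579356  51.48743318] [ 0.28997667  0.27929024 -0.16232516] 21.354661024453467
[445.90777425 322.42880131  51.50687559] [0.26151451 0.70033617 0.60608671] 21.231091846814785
[445.9087431  322.41230813  51.48831442] [ 0.22548864  0.73488067 -0.19768379] 21.446824732037264
```

Request:
play_rows(
  increments=[
    [0,0,30,0,1],
    [0,0,50,0,1],
    [0,0,50,0,1],
    [-8,-25,33,0,1],
    [-16,-45,0,0,1],
    [-16,-45,0,0,1],
    [-16,-42,0,0,1],
    [-10,-25,0,0,1],
    [0,0,0,0,1],
    [0,0,0,0,1],
  ],
)

```text
time_s: 6.5
ee_pos: [380.4, 141.0, 214.6]
ee_rot: [-180.0, -0.1, 20.0]
force: [-0.1, -0.1, -0.5]
gripper_width: 21.8
```

Run:
```python
from h import *
for i in range(4):
  st=env.state();im=env.grab_frame("wrist");print(st["ee_pos"],st["force"],st["gripper_width"])
cv2.imwrite("pics/w4.png",im[:,:,::-1]); print(st["ee_rot"],wproj([430,156,110],st))
a=im[120:260,200:375,::-1]; cv2.imwrite("pics/w4c.png",cv2.resize(a,None,fx=4,fy=4,interpolation=cv2.INTER_CUBIC))
cv2.imwrite("pics/sd2.png",env.grab_frame("side")[:,:,::-1])
```

```text
[380.41820388 141.01628209 214.63467419] [-0.12819592 -0.07164421 -0.54915204] 21.811811350396994
[380.46754453 141.23054248 214.55395142] [-0.46752665  0.22211594 -0.53679882] 21.533805881450238
[380.42863846 141.25661074 214.46184031] [ 0.26179933 -0.41763029 -0.34726689] 21.584554217432615
[380.35505338 141.2429327  214.39895807] [ 0.3886337  -0.1730911  -0.73577898] 21.498344356813732
[-1.79995160e+02 -3.69588251e-03  2.00991900e+01] (np.float64(281.8578273211636), np.float64(148.8819116288545))
```

View pics/w4.png

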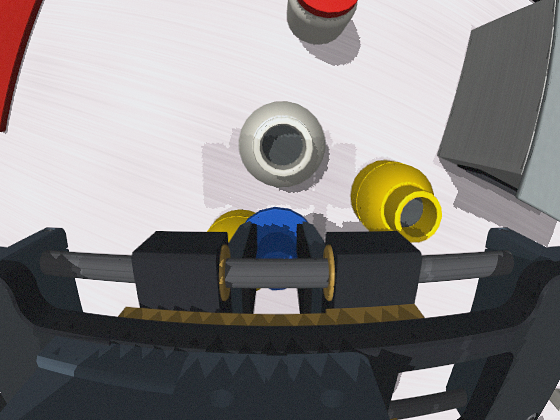

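View pics/w4c.png

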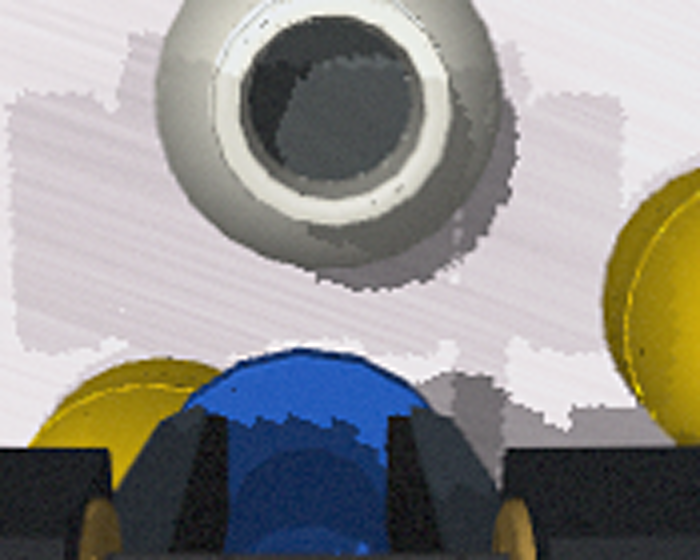

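View pics/sd2.png

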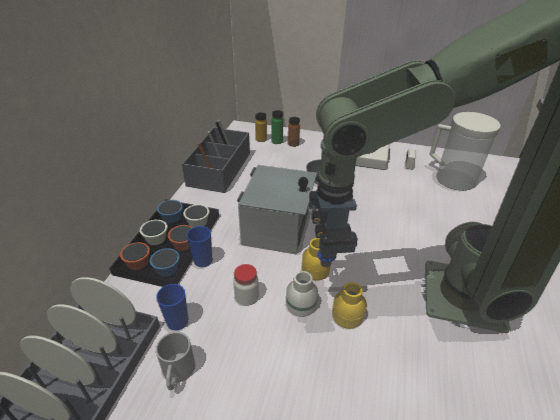

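Run:
```python
from h import *
st=env.state()
m=wz(283.3,146.6,110,st);print(m,st["ee_pos"])
# flange top rim circle expected for centre at TCP axis, z=TCP-17.5
R=np.array([np.cos(np.radians(20.1)),np.sin(np.radians(20.1))]);Y=np.array([-R[1],R[0]])
for off in [(0,0),(2,0),(-2,0),(0,2)]:
  c=st["ee_pos"][:2]+off[0]*R+off[1]*Y
  P=[wproj([*(c+23.5*(np.cos(a)*R+np.sin(a)*Y)),st["ee_pos"][2]-17.5],st) for a in np.linspace(0,2*np.pi,73)]
  P=(np.array(P)-[200,120])*4
  print(off,P.min(0),P.max(0))
```

```text
[431.91180743 155.37518786 110.        ] [380.17304573 141.08146379 214.31167613]
(0, 0) [149.5199771  355.99409741] [477.29877059 662.42991396]
(2, 0) [148.98938269 341.84123244] [477.86296979 650.54998344]
(-2, 0) [150.05736734 370.07198625] [476.72692991 674.19912425]
(0, 2) [135.71872081 356.00111123] [463.49685738 662.43508568]
```

Request:
play_rows(
  increments=[
    [17,5,0,0,1],
    [17,5,0,0,1],
    [17,4,-15,0,1],
    [0,0,-25,0,1],
    [0,0,0,0,1],
    [0,0,0,0,1],
  ],
)

```text
time_s: 7.5
ee_pos: [431.9, 154.7, 175.0]
ee_rot: [180.0, -0.1, 20.0]
force: [-0.0, -0.5, -0.7]
gripper_width: 21.1
```

Run:
```python
from h import *
for i in range(2):
  st=env.state();im=env.grab_frame("wrist");print(st["ee_pos"],st["force"],st["gripper_width"])
cv2.imwrite("pics/w5.png",im[:,:,::-1])
sc=env.grab_frame("scene")[120:220,250:370,::-1];sd=env.grab_frame("side")[210:330,245:365,::-1]
cv2.imwrite("pics/c5.png",np.hstack([cv2.resize(sc,(390,390),interpolation=2),cv2.resize(sd,(390,390),interpolation=2)]))
```

```text
[431.85516956 154.74405517 175.03029099] [-0.01048931 -0.49152669 -0.6559186 ] 21.134795693647362
[431.85017305 154.77245501 175.33633946] [-0.06658704  0.16757315 -0.37259809] 21.171463919915716
```

View pics/c5.png

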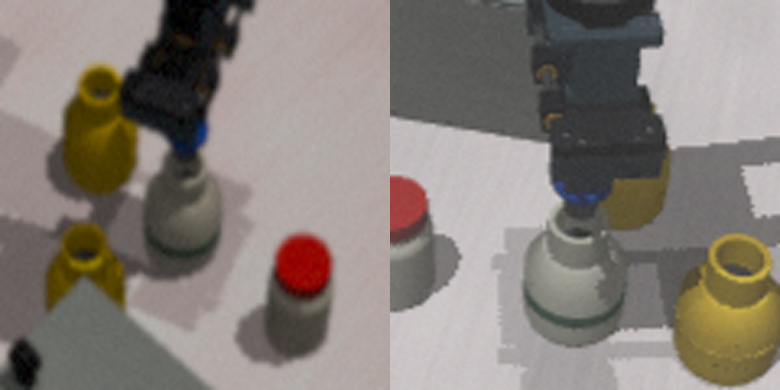

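View pics/w5.png

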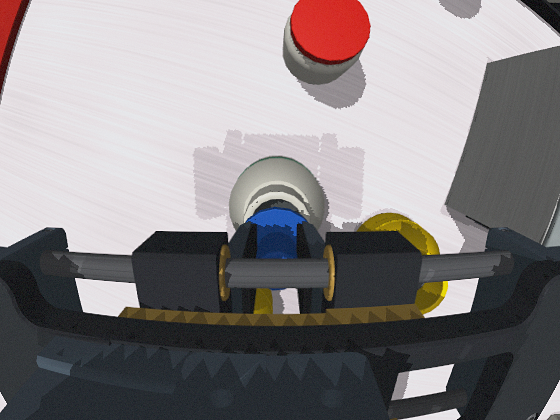

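Request:
play_rows(
  increments=[
    [-0.5,0,-8,0,1],
    [0,0,-8,0,1],
    [0,0,-6,0,1],
    [0,0,-4,0,1],
    [0,0,0,0,1],
  ],
)

```text
time_s: 8.32
ee_pos: [430.2, 154.4, 148.1]
ee_rot: [180.0, 0.0, 20.0]
force: [-0.2, 0.5, -0.4]
gripper_width: 21.5
```

Run:
```python
from h import *
for i in range(2):
  st=env.state();im=env.grab_frame("wrist");print(st["ee_pos"],st["force"],st["torque"],st["gripper_width"])
cv2.imwrite("pics/w6.png",cv2.resize(im[120:260,200:375,::-1],None,fx=4,fy=4))
sc=env.grab_frame("scene")[120:220,250:370,::-1];sd=env.grab_frame("side")[210:330,245:365,::-1]
cv2.imwrite("pics/c6.png",np.hstack([cv2.resize(sc,(390,390),interpolation=2),cv2.resize(sd,(390,390),interpolation=2)]))
```

```text
[430.23403481 154.37169983 148.09838382] [-0.213332    0.52729011 -0.44916136] [ 0.00467293 -0.05164086  0.02643616] 21.47184580909999
[430.42400423 154.43942387 148.35783533] [ 1.10965175 -0.74521514 -1.85958922] [-0.04037409 -0.04068943 -0.02487954] 21.376171578805273
```

View pics/c6.png

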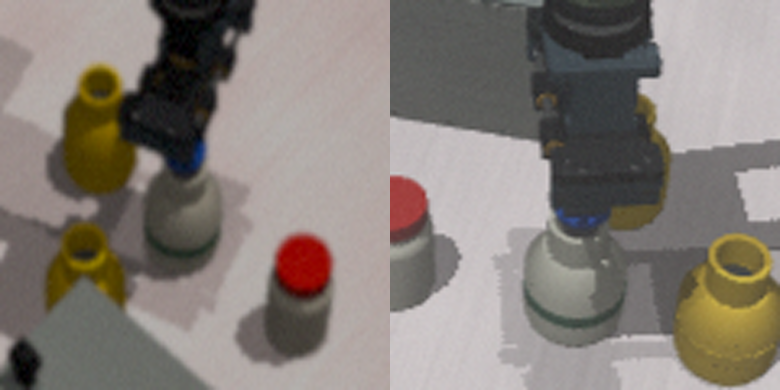

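View pics/w6.png

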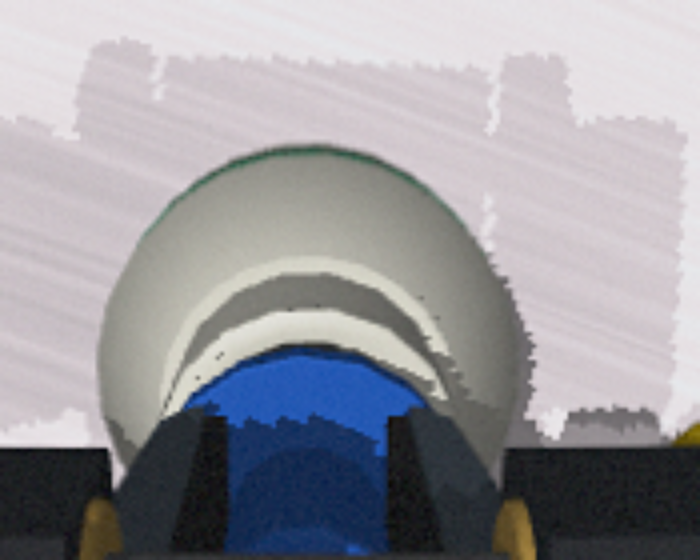

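Request:
play_rows(
  increments=[
    [0.5,0,-5,0,1],
    [0,0,-5,0,1],
    [0,0,-3,0,1],
    [0,0,0,0,1],
    [0,0,-1,0,1],
    [0,0,0,0,1],
  ],
)

```text
time_s: 9.28
ee_pos: [430.9, 154.5, 134.5]
ee_rot: [180.0, -0.0, 20.0]
force: [-0.7, 0.5, -0.5]
gripper_width: 21.5
```

Run:
```python
from h import *
for i in range(2):
  st=env.state();im=env.grab_frame("wrist");print(st["ee_pos"],st["force"],st["torque"],st["gripper_width"])
```

```text
[430.92801308 154.45208657 134.52784805] [-0.65707549  0.48871971 -0.53241016] [-0.07332586 -0.02069604  0.02596837] 21.527808380037165
[430.94330495 154.45165406 134.56644681] [ 0.3617823   0.69766554 -0.49232403] [ 0.01442654 -0.0037905  -0.00015866] 21.853878566318933
```

Request:
play_rows(
  increments=[
    [0,0,-1,0,1],
    [0,0,0,0,1],
    [0,0,0,0,0],
    [0,0,0,0,0],
    [0,0,0,0,0],
    [0,0,0,0,0],
    [0,0,0,0,0],
    [0,0,0,0,0],
    [0,0,10,0,0],
    [0,0,30,0,0],
    [-15,-5,40,0,0],
    [-25,-10,20,0,0],
    [0,0,0,0,0],
  ],
)

```text
time_s: 11.0
ee_pos: [390.8, 139.4, 235.6]
ee_rot: [180.0, -0.3, 20.0]
force: [0.1, -0.8, 0.3]
gripper_width: 91.1
```

Run:
```python
from h import *
env.grab_frame("side");st=env.state();im=env.grab_frame("wrist");print(st["time_s"],st["ee_pos"],st["ee_rot"],st["gripper_width"])
cv2.imwrite("pics/w7.png",im[:,:,::-1])
sd=env.grab_frame("side")[230:330,250:350,::-1]
cv2.imwrite("pics/c7.png",cv2.resize(sd,(500,500),interpolation=2))
```

```text
11.05 [391.18030101 139.51223139 234.47093877] [ 1.79989739e+02 -1.74908330e-01  2.00337100e+01] 90.99922181399691
```

View pics/c7.png

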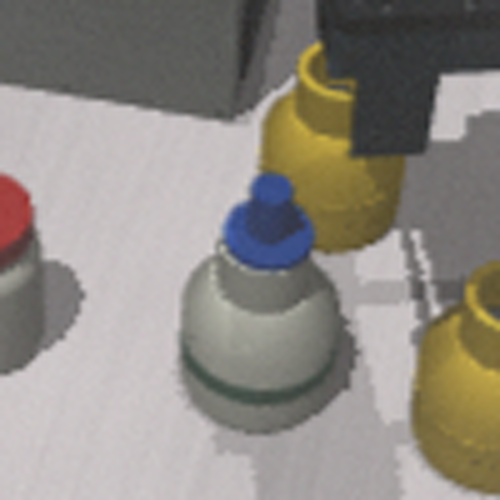

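View pics/w7.png

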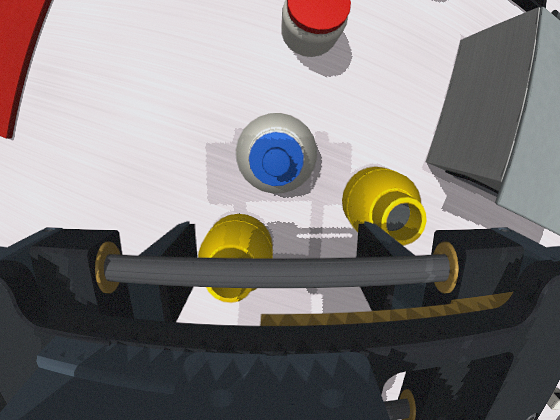

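Request:
play_rows(
  increments=[
    [5,-10,40,-3,0],
    [10,-45,30,-5,0],
    [14,-55,16,-5,0],
    [14,-55,0,-4,0],
    [14,-55,0,0,0],
    [10,-40,0,0,0],
    [2,-19,0,0,0],
    [0,0,0,0,0],
    [0,0,0,0,0],
  ],
)

```text
time_s: 12.28
ee_pos: [459.8, -138.4, 319.2]
ee_rot: [-179.9, 0.0, 3.1]
force: [0.2, -0.4, 0.3]
gripper_width: 91.3
```

Run:
```python
from h import *
env.grab_frame("side");st=env.state();im=env.grab_frame("wrist");print(st["time_s"],st["ee_pos"],st["ee_rot"],wproj([498.7,-140.1,196],st))
cv2.imwrite("pics/w8.png",im[:,:,::-1])
```

```text
12.325 [ 459.74650129 -138.28378327  319.42772517] [-1.79967682e+02  1.27367075e-02  3.13135309e+00] (np.float64(282.3352227033507), np.float64(162.12425375807567))
```

View pics/w8.png

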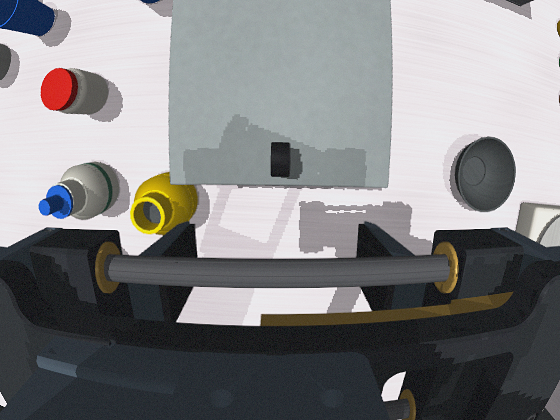

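Run:
```python
from h import *
im=cv2.imread("pics/w8.png");cv2.imwrite("pics/w8c.png",cv2.resize(im[125:205,150:410],None,fx=3,fy=3,interpolation=2))
```

```text
(no output)
```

View pics/w8c.png

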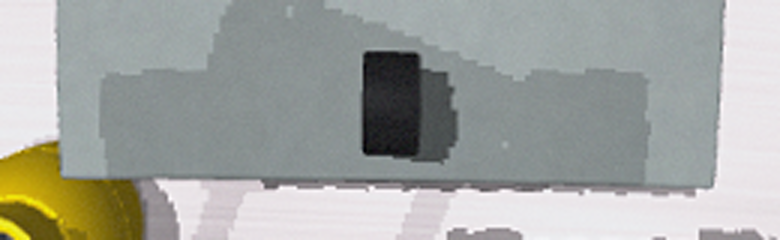

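Run:
```python
from h import *
st=env.state()
a=wz(170.7,184,166,st);b=wz(387.7,187.3,166,st);p=wz(280.3,159.7,197,st)
print(a,b,np.linalg.norm(a-b),np.degrees(np.arctan2(a[0]-b[0],-(a[1]-b[1]))),p,(a+b)/2)
print(p, st["ee_pos"])
```

```text
[469.5476236  -30.65561187 166.        ] [ 478.11662389 -248.19853834  166.        ] 217.71162721258375 -177.7442894956209 [ 500.84996531 -138.23778715  197.        ] [ 473.83212374 -139.4270751   166.        ]
[ 500.84996531 -138.23778715  197.        ] [ 459.77532809 -138.28158922  319.59076835]
```

Request:
play_rows(
  increments=[
    [14,0,-15,-0.8,0],
    [14,0,-40,0,0],
    [13.5,0,-40,0,0],
    [0,0,-18,0,0],
    [0,0,0,0,0],
    [0,0,0,0,0],
  ],
)

```text
time_s: 13.12
ee_pos: [502.1, -139.4, 207.0]
ee_rot: [180.0, -0.1, 2.3]
force: [0.1, -0.4, -0.3]
gripper_width: 91.0
```

Run:
```python
from h import *
for i in range(4):
  st=env.state();im=env.grab_frame("wrist");print(st["time_s"],st["ee_pos"],st["ee_rot"][2])
cv2.imwrite("pics/w9.png",im[:,:,::-1])
```

```text
13.125 [ 502.0970751  -139.35147082  206.97554988] 2.260736483970206
13.175 [ 502.16561571 -139.49593667  207.38331477] 2.2521336231664724
13.225 [ 502.12075282 -139.58430326  207.54421704] 2.247276427503945
13.275 [ 501.99859141 -139.63261494  207.5283975 ] 2.2404386934780947
```

View pics/w9.png

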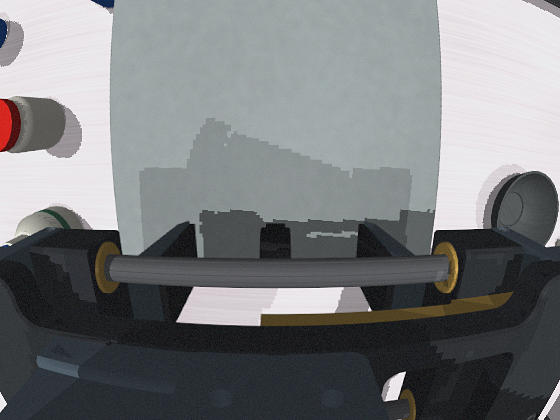

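Request:
play_rows(
  increments=[
    [-0.5,1,-8,0,0],
    [0,0,-5,0,0],
    [0,0,0,0,0],
    [0,0,0,0,1],
    [0,0,0,0,1],
    [0,0,0,0,1],
    [0,0,0,0,1],
    [0,0,0,0,1],
    [0,0,0,0,1],
    [0,0,0,0,1],
    [0,0,0,0,1],
    [0,0,0,0,1],
    [0,0,0,0,1],
  ],
  newtons=30,
)

```text
time_s: 14.95
ee_pos: [500.9, -138.9, 193.5]
ee_rot: [180.0, -0.0, 2.2]
force: [0.3, -1.5, 0.2]
gripper_width: 15.8
```

Run:
```python
from h import *
for i in range(2):
  st=env.state();im=env.grab_frame("wrist");print(st["time_s"],st["ee_pos"],st["force"],st["gripper_width"])
p=st["ee_pos"]
import math
# arc plan from command: steps of lid angle
f=lambda a:(-175.7*math.cos(math.radians(11.8+a)),175.7*math.sin(math.radians(11.8+a)))
prev=f(0)
for a in [2,6,11,16,21,26,31,36,40,43,45]:
  q=f(a);dx=q[0]-prev[0];print(a,round(dx*.9992,1),round(dx*.0394,2),round(q[1]-prev[1],1));prev=q
```

```text
14.95 [ 500.90530371 -138.92464877  193.49080237] [ 0.29199592 -1.51164025  0.18940816] 15.760759806883206
15.0 [ 500.90948022 -138.90531164  193.48022532] [-0.52049463 -2.1902774   0.28485268] 15.38751298970024
2 1.4 0.05 6.0
6 3.3 0.13 11.8
11 5.3 0.21 14.4
16 6.5 0.26 13.9
21 7.7 0.3 13.2
26 8.9 0.35 12.5
31 9.9 0.39 11.7
36 10.9 0.43 10.8
40 9.4 0.37 7.9
43 7.4 0.29 5.5
45 5.1 0.2 3.4
```

Request:
play_rows(
  increments=[
    [0.7,0,3,0,1],
    [0.7,0,3,0,1],
    [1.6,0.1,5.9,0,1],
    [1.7,0.1,5.9,0,1],
    [2.6,0.1,7.2,0,1],
    [2.7,0.1,7.2,0,1],
    [3.2,0.1,7,0,1],
    [3.3,0.1,6.9,0,1],
    [3.8,0.1,6.6,0,1],
    [3.9,0.2,6.6,0,1],
    [0,0,0,0,1],
  ],
)

```text
time_s: 16.42
ee_pos: [525.3, -137.9, 253.1]
ee_rot: [180.0, -0.0, 2.2]
force: [0.1, -4.7, -4.7]
gripper_width: 15.6
```

Run:
```python
from h import *
for i in range(2):
  st=env.state();im=env.grab_frame("wrist");print(st["time_s"],st["ee_pos"],st["force"],st["torque"],st["gripper_width"])
cv2.imwrite("pics/sd10.png",env.grab_frame("side")[:,:,::-1])
```

```text
16.425 [ 525.33371591 -137.91012415  253.12434673] [ 0.08949998 -4.66416359 -4.74843173] [-0.80535632 -0.0966787   0.06875991] 15.587387637769853
16.475 [ 525.2809787  -137.93427653  253.0719176 ] [ 1.58981012 -4.76707095 -3.83963695] [-0.75133687 -0.11148687  0.04613647] 15.955596388813387
```

View pics/sd10.png

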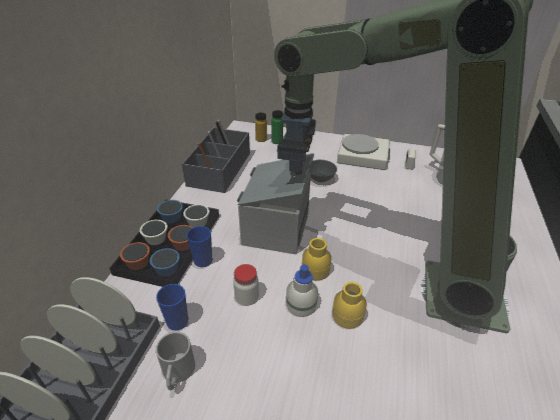

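Request:
play_rows(
  increments=[
    [4.4,0.2,6.3,0,1],
    [4.5,0.2,6.2,0,1],
    [4.9,0.2,5.9,0,1],
    [5,0.2,5.8,0,1],
    [5.4,0.2,5.4,0,1],
    [5.5,0.2,5.4,0,1],
    [4.7,0.2,4,0,1],
    [4.7,0.2,3.9,0,1],
    [3.7,0.1,2.8,0,1],
    [3.7,0.1,2.7,0,1],
    [2.5,0.1,1.7,0,1],
    [2.6,0.1,1.7,0,1],
    [0,0,0,0,1],
    [0,0,0,0,1],
  ],
)

```text
time_s: 18.32
ee_pos: [574.9, -135.9, 304.0]
ee_rot: [180.0, 0.3, 2.2]
force: [-1.3, -4.7, -3.9]
gripper_width: 15.9
```

Run:
```python
from h import *
for i in range(3):
  st=env.state();im=env.grab_frame("wrist");print(st["time_s"],st["ee_pos"],st["force"],st["gripper_width"])
cv2.imwrite("pics/w11.png",im[:,:,::-1])
sd=env.grab_frame("side")[110:310,200:350,::-1];sc=env.grab_frame("scene")[120:320,210:360,::-1]
cv2.imwrite("pics/c11.png",np.hstack([cv2.resize(a,(400,533),interpolation=2) for a in (sc,sd)]))
p=st["ee_pos"]; 
dx=p[0]-500.9;dz=p[2]-193.5
print(dx,dz,[np.degrees(np.arctan2(36+dz,172-dx))-11.8])
```

```text
18.325 [ 574.9004139  -135.91761097  304.04139031] [-1.33556976 -4.71668332 -3.90835099] 15.916988199836165
18.375 [ 574.88998371 -135.93104775  304.05969526] [-1.97340613 -4.77952337 -6.00936   ] 15.741596142832076
18.425 [ 574.8859849  -135.95387413  304.02428751] [-2.34933579 -5.26036418 -5.03656989] 16.15525400125213
73.98598489588119 110.52428751050326 [np.float64(44.42037689116752)]
```

View pics/c11.png

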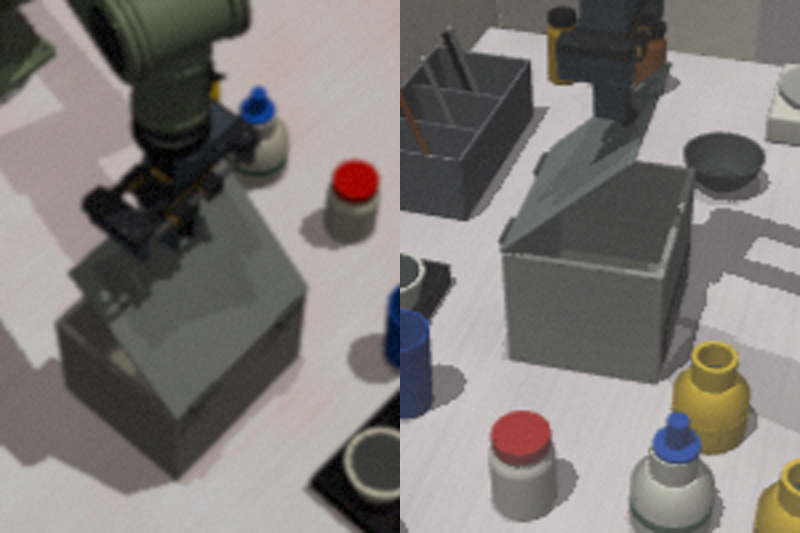

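View pics/w11.png

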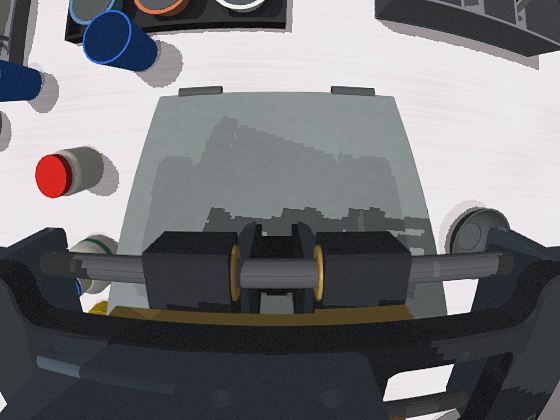

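Request:
play_rows(
  increments=[
    [0,0,0,0,1],
    [0,0,0,0,1],
    [0,0,0,0,1],
    [0,0,0,0,1],
    [0,0,0,0,1],
    [0,0,0,0,1],
  ],
)

```text
time_s: 19.32
ee_pos: [574.9, -136.0, 304.0]
ee_rot: [180.0, 0.3, 2.2]
force: [-2.0, -4.5, -3.9]
gripper_width: 15.8
```

Run:
```python
from h import *
st=env.state();print(st["time_s"],st["ee_pos"],st["force"],st["gripper_width"])
sd=env.grab_frame("side")[250:330,260:340,::-1];sc=env.grab_frame("scene")[140:200,275:335,::-1]
cv2.imwrite("pics/c12.png",np.hstack([cv2.resize(a,(400,400),interpolation=2) for a in (sc,sd)]))
# predicted pixels if home: knob top, flange left/right rim, per camera
for n,x0,y0,s in (("scene",275,140,400/60),("side",260,250,5)):
  k=env.calibration(n)
  for z in (148,116,110):
    c=k["R"]@np.array([431.9,155.4,z])+k["t"];u=k["fx"]*c[0]/c[2]+k["cx"];v=k["fy"]*c[1]/c[2]+k["cy"]
    print(n,z,(u-x0)*s,(v-y0)*s)
```

```text
19.325 [ 574.87998438 -135.98410529  304.04401531] [-2.01143112 -4.5322519  -3.93877283] 15.784110802603807
scene 148 217.04832005470925 95.34910966390821
scene 116 214.84908195645215 135.95753109408994
scene 110 214.4441279971113 143.43491203513926
side 148 212.2406157050952 84.68023738999278
side 116 209.17885223627053 127.90443926274435
side 110 208.6184346564272 135.81608980362745
```

View pics/c12.png

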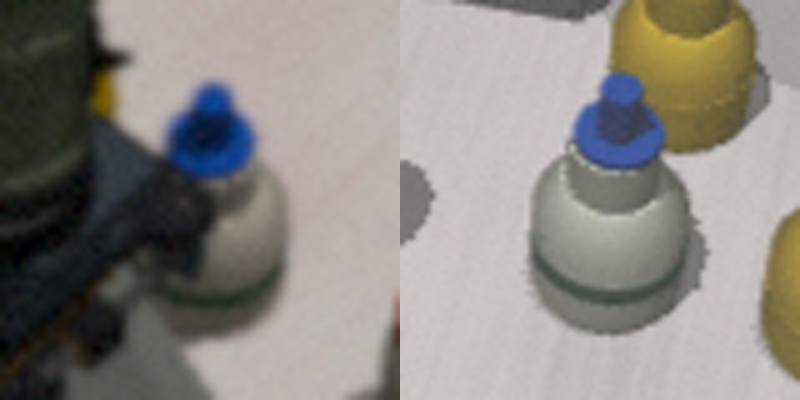

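Run:
```python
import cv2
im=cv2.imread("pics/w7.png");cv2.imwrite("pics/w7c.png",cv2.resize(im[100:210,220:340],None,fx=5,fy=5,interpolation=2))
```

```text
(no output)
```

View pics/w7c.png

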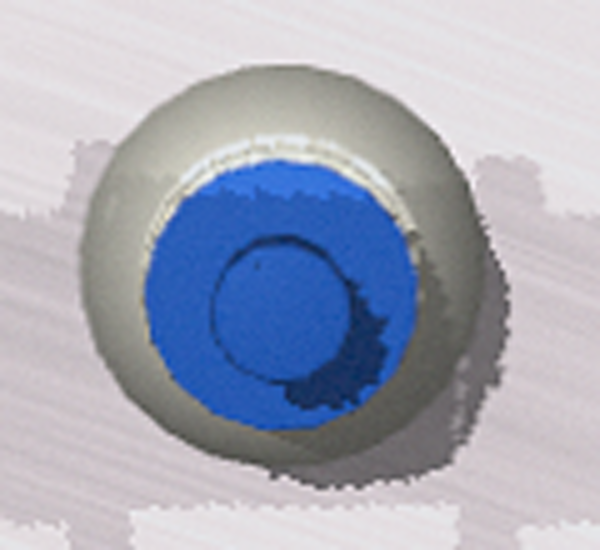

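Run:
```python
from h import *
st=dict(ee_pos=np.array([391.18,139.51,234.2]),ee_rot=np.array([180,-.17,20.03]))
print(wz(276.2,159,116,st),wz(276.2,161.8,148,st))
k=env.calibration("wrist")
o,_=wray(276.2,159,st);print(o)
# apparent flange width -> height (54.2px wide)
for z in (116,120,125):
  a=wz(220+144/5,159,z,st);b=wz(220+417/5,159,z,st);print(z,np.linalg.norm(a-b))
  c=wz(276.2,161.8,z+32,st); a=wz(276.2-14.1,161.8,z+32,st);b=wz(276.2+14.1,161.8,z+32,st);print("knob",np.linalg.norm(a-b))
# bottle rim extremes top if centre 431.9,155.4
P=[(np.array(wproj([431.9+24.5*np.cos(t),155.4+24.5*np.sin(t),110],st))-[220,100])*5 for t in np.linspace(0,6.28,60)];P=np.array(P);print(P.min(0),P.max(0))
```

```text
[430.49658092 155.18554524 116.        ] [431.04186306 155.34178526 148.        ]
[452.17974685 162.71105258 390.7920708 ]
116 46.225754568274205
knob 21.08399651759792
120 45.55287118509425
knob 20.736637619956085
125 44.711766956119305
knob 20.302438997903767
[140.96016981 142.54508547] [424.26657832 423.83483779]
```

Run:
```python
from h import *
print(env.job_done())
```

```text
the job is handed in; nothing more can be done
None
```

The blue stopper is in the white bottle's mouth and released. The gripper is holding the chill box lid open at about 44°. I handed the job in at about 19.4 s, and it reported no verdict.

- **Stopper:** The wrist picture after release showed it upright, about 1.4 mm off the mouth's centre. The flange's apparent size puts it on the rim.
- **Lid:** The angle worked out from the arm's travel is 44.4°. The pull was gripped at 15.8 mm opening, and pose and force stayed steady over the last second before hand-in. The last side and scene pictures agree.
- **Other things:** The bottle stands upright, and I saw no bystander moved in the last pictures.
- **Disagreement:** The last side picture put the stopper about 2 px (5 mm) away from where I predicted. I put this down mainly to camera calibration. Measured against the neck in the same picture, the flange is only 2–3 mm off, and the closer wrist view agrees with that.

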